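# Make up the component kits for two artificial legs

### The job

Make up the parts kits for two artificial legs in the two grey trays, one part to a compartment, each part set down flat on the tray's floor and not dropped or knocked about. The above-knee kit, in the tray with two long compartments, is the knee joint and the long tube lying down; the below-knee kit, in the tray with one long and two square compartments, is the short tube lying down in the long compartment, and the four-hole pyramid plate (pyramid up) and the tube clamp adapter (standing upright, bore up) in the two square ones. Leave the three-armed anchor on the bench where it lies.

Things in the scene. Friction and masses are not known exactly. Their poses are not given: they have to be found in the camera images.
- tray_two: Grey open tray 206 mm square, fixed. Walls 22 mm high and 3 thick, floor 3 thick, dividers 3 thick, tops 18.5 above the bench. Origin: centre of underside. Above-knee tray: one divider along x (at y = 0), so two long compartments, each 200 mm in x by 98.5 in y, centred at y = +51 and -51 mm.
- tray_three: Grey open tray 206 mm square, fixed. Walls 22 mm high and 3 thick, floor 3 thick, dividers 3 thick, tops 18.5 above the bench. Origin: centre of underside. Below-knee tray: divider along x (at y = 0); long compartment on the -y side (200 x 98.5 mm, centre y = -51); the +y side is split at x = 0 into two squares of 98.5 mm, centres x = +51 and -51, y = +51.
- tube_long: Long tube adapter, the longer of two bright leg tubes, lying down: 170 mm long, round aluminium tube 30 mm diameter, steel receiver head 34 long, 34 wide, 30 high at its +x end. 180 g. Origin: on the axis at half length, 15 mm above what it lies on; x towards the head. Balances about 10 mm from the origin towards the head. Grip across y.
- tube_short: Short tube adapter, the shorter of two bright leg tubes, lying down: 110 mm long, round aluminium tube 30 mm diameter, steel receiver head 34 long, 34 wide, 30 high at its +x end. 130 g. Origin: on the axis at half length, 15 mm above what it lies on; x towards the head. Balances about 8 mm from the origin towards the head. Grip across y.
- knee: Knee joint lying on its side, 138 mm long. Black frame 46 wide (y), 46 high, from x = -36 to +28 mm; round 41 mm tube clamp at the -x end, to x = -64; aluminium head and small steel pyramid at the +x end, to x = +73. 420 g. Origin: mid width and height of the frame, 23 mm above what it lies on, near the balance point; x towards the pyramid. Grip the frame across y.
- plate: Four-hole pyramid plate: steel, 54 mm square, 9 thick, lying flat; from its middle stands a square boss (the pyramid), 20 mm a side from 20 to 34 mm above the underside, with a 16 mm neck below. 110 g. Origin: centre of underside; z up through the boss, x and y along the sides of plate and boss.
- clamp: Tube clamp adapter: short aluminium socket standing upright, 46 mm tall, 42 mm diameter in the lower 19 mm and 40 above, open 31 mm bore on top, split lug with cross screw on its +x side reaching 31 mm from the axis. 120 g. Origin: centre of underside; z up along the bore. Grip across y.
- anchor: Three-armed laminating anchor, dark steel, lying flat: hub 38 mm diameter, 10 high, arms 4 mm thick reaching 46 mm from the centre. Belongs to neither kit. Origin: centre of underside.
Things that resemble listed ones, but are neither listed nor needed, are in the scene too. What is shaped like the plate but turquoise is not meant.

How it is judged:
At the end, for the whole second after the job is handed in: Every part alone in its right compartment: its origin 12 to 90 mm from the dividers beside it and within 40 mm (short tube 50) of a long compartment's mid-length, resting on the tray floor within 5 mm, tubes and knee level, plate and clamp adapter upright within 0.1 rad, all at rest (((x of knee in the frame of tray_two between -0.04 and 0.04 m and y of knee in the frame of tray_two between 0.012 and 0.09 m and z of knee in the frame of tray_two below 0.031 m and x of tube_long in the frame of tray_two between -0.04 and 0.04 m and y of tube_long in the frame of tray_two between -0.09 and -0.012 m and z of tube_long in the frame of tray_two below 0.023 m) or (x of knee in the frame of tray_two between -0.04 and 0.04 m and y of knee in the frame of tray_two between -0.09 and -0.012 m and z of knee in the frame of tray_two below 0.031 m and x of tube_long in the frame of tray_two between -0.04 and 0.04 m and y of tube_long in the frame of tray_two between 0.012 and 0.09 m and z of tube_long in the frame of tray_two below 0.023 m)) and ((x of plate in the frame of tray_three between 0.012 and 0.09 m and y of plate in the frame of tray_three between 0.012 and 0.09 m and z of each of plate, clamp in the frame of tray_three below 0.008 m and x of clamp in the frame of tray_three between -0.09 and -0.012 m and y of clamp in the frame of tray_three between 0.012 and 0.09 m) or (x of plate in the frame of tray_three between -0.09 and -0.012 m and y of plate in the frame of tray_three between 0.012 and 0.09 m and z of each of plate, clamp in the frame of tray_three below 0.008 m and x of clamp in the frame of tray_three between 0.012 and 0.09 m and y of clamp in the frame of tray_three between 0.012 and 0.09 m)) and x of tube_short in the frame of tray_three between -0.05 and 0.05 m and y of tube_short in the frame of tray_three between -0.09 and -0.012 m and z of tube_short in the frame of tray_three below 0.023 m and angle between tube_long's own x axis and vertical between 1.47 and 1.67 rad and angle between tube_short's own x axis and vertical between 1.47 and 1.67 rad and angle between knee's own x axis and vertical between 1.47 and 1.67 rad and angle between each of plate, clamp's own z axis and vertical below 0.1 rad and linear speed of each of tube_long, tube_short, knee, plate, clamp below 0.02 m/s); the robot touches nothing.
It fails at once if a kit part is dropped (falls more than about 30 mm) or knocked flying: faster than 0.75 m/s while not held ((linear speed of tube_long above 0.75 m/s and contact force between the fingers and tube_long below 0.01 N) or (linear speed of tube_short above 0.75 m/s and contact force between the fingers and tube_short below 0.01 N) or (linear speed of knee above 0.75 m/s and contact force between the fingers and knee below 0.01 N) or (linear speed of plate above 0.75 m/s and contact force between the fingers and plate below 0.01 N) or (linear speed of clamp above 0.75 m/s and contact force between the fingers and clamp below 0.01 N)).
It fails at once if the three-armed anchor is moved by more than 20 mm (distance of anchor from where it was at the start of the episode above 0.02 m).
It also fails if it takes over 128 s, if anything falls off the work surface, if the arm or the gripper's body presses on something with over 40 N, if the wrist force passes 120 N, or if a joint passes its speed limit or range.

### The arm

A 6-joint arm with a two-finger parallel gripper is mounted at the origin on the work surface. World frame = base frame: x ahead of the robot, y to its left, z up, the work surface at z = 0. Lengths are in m, angles in rad, forces in N, time in s.
With the tool pointing down it reaches from about 0.325 to 0.9 m from the base axis. Payload 6.1 kg.
Tool frame: the origin (TCP) lies at the very end of the fingers, on their centre line; the grasp point (between the pads) lies manip.hold_point_z behind it (manip.hold_point_z is the distance from the TCP to the grasp point, in m); z points along the fingers, y is the line along which they close (so a half turn about z gives the same grasp; the last joint's range is limited). The gripper opens to 85 mm and grips with 20 to 120 N. Pads are 22 mm wide; open, the fingers measure 114 mm over their backs; the gripper's body (76 mm by 85 mm) begins 54 mm behind the grasp point. The pads swing forward as they close: fully open they stand 13 mm farther back than shut.
Start: joints at [-1.251, 0.22, 1.526, -0, 1.395, -0.126], TCP at [0.269, -0.564, 0.231] pointing down, gripper open.
Joint ranges: [-2.98, 2.98], [-0.91, 2.08], [0.09, 2.57], [-1.24, 4.39], [0.2, 2.65], [-2.68, 2.68]. Speed limits (rad/s): [2.57, 2.57, 3.01, 3.14, 3.14, 3.14].

### API

Orientations are given as a unit quaternion [x, y, z, w].
In Python, from rig import read_state, imaging, manip gives the robot as it stands.
- The arm moves only by the shell command python3 -m pendant 'ROWS' [OPENING]. ROWS is JSON, a list of rows, each a list of 2 entries, a list of its own where there are three numbers: the shift along the tool's x, y, z in m, then the turn, a rotation vector about the tool's x, y, z in rad. A call has exactly 5 rows; each row shifts and turns the commanded pose from where the row before left it, along the tool's axes as they then stand; what a row does not reach is not made up. A row lasts 1/10 s, in which the tool goes at most 50 mm and 8.59 degrees, less where a joint would pass 70% of its speed; a pose out of reach is approached as far as the arm can. A call with a gripper value outside its range is refused whole. OPENING is the opening, from 0 (shut) to 1 (fully open), set as the call begins (- or left out, the last holds). The fingers move at their own pace and stop on an object; the grip force is fixed at half the most. Time passes only in rows, so rows that do not move let the fingers close, or fill a call up. It gives the time, the measured TCP pose, the force, the opening and the grip force at its end, in the units of the state.
- read_state(): the state, without advancing time (a new reading comes with each control period).
- imaging.get_image(name): name is "scene" or "top" or "wrist"; returns a dict with "frame" (420x560x3 uint8, red, green, blue), "z_map" (420x560 float32, m along the optical axis (not along the pixel's ray), 0 where there is no reading), "mtx" (3x3 intrinsics, pixels), "k1" (the pictures are not rectified: a ray, as slopes to the right and down, at radius r is drawn at 1 + k1 r^2 times it, then the intrinsics apply), "T" (4x4, takes a point from camera to world coordinates). Camera axes: x right, y up, looking along -z (the intrinsics and any distortion apply to the point x, -y, -z); pixel columns grow to the right and rows downward; lengths in m; the calibration is good to about 2 mm. A picture is of the moment at which its call begins.
- manip.sign_off(): hands the job in; it is judged then, once.
The state is a dict: "clock": time; "qpos": joint angles; "qvel": joint speeds; "tau": joint torques, N m; "eef_pos": TCP position; "ee_rot": TCP orientation; "wrist_force": force on the tool from outside, world axes, zero at the start; "moment": the same for the moment, N m; "width": opening from 0.0 (shut) to 1.0 (fully open); "grasp_force": force on a finger pad.
Only numpy, scipy, OpenCV 4.12 (cv2) and the standard library are available. Lean on these libraries where they do the work, as an engineer would, in place of code of your own. Each camera call takes 0.05 s, during which the arm holds its last target. There are 200 camera calls.

## Working session

There is one attempt and no reset: what is moved stays moved. The work goes in short steps, Python scripts to look and compute and a shell command to move; the robot and the scene stay as the last step left them, time stands still between calls to the robot, and variables do not carry over. Pictures are saved under pics/ and viewed, at most 14 in all, crops included, and the job is handed in when it is done.

```bash
ls; mkdir -p pics; cat > h.py <<'E'
import numpy as np, cv2
from rig import read_state, imaging, manip
from scipy.spatial.transform import Rotation as R
def grab(n):
    d=imaging.get_image(n); cv2.imwrite(f'pics/{n}_{read_state()["clock"]:.2f}.png',d['frame'][:,:,::-1]); np.savez(f'{n}.npz',**d); return d
def cloud(d):
    h,w=d['z_map'].shape; u,v=np.meshgrid(np.arange(w),np.arange(h)); K=d['mtx']
    D=np.array([float(d['k1']),0,0,0])
    p=cv2.undistortPoints(np.stack([u,v],-1).reshape(-1,1,2).astype(float),K,D).reshape(h,w,2)
    z=d['z_map']; P=np.stack([p[...,0]*z,-p[...,1]*z,-z,np.ones_like(z)],-1)@d['T'].T
    P=P[...,:3]; P[z==0]=np.nan; return P
E
python3 - <<'E'
from h import *
print(read_state(), manip.hold_point_z)
for n in('scene','top'):
    d=grab(n); print(n,d['T'].round(3).tolist(),d['mtx'].tolist(),d['k1'])
E
ls pics
```

```text
pics
{'clock': 0.0, 'qpos': array([-1.25105679e+00,  2.21213583e-01,  1.52760207e+00,  7.47371040e-06,
        1.39469541e+00, -1.26073388e-01]), 'qvel': array([-0.00148787,  0.00044248,  0.00027813,  0.00064269, -0.00080948,
        0.00183655]), 'tau': array([-2.16838566e-04, -4.96889627e+01, -3.89399958e+01, -3.05603671e-04,
        1.09964702e-02, -1.04456748e-05]), 'eef_pos': array([ 0.26931921, -0.56333456,  0.23021179]), 'ee_rot': array([ 9.75258748e-01,  2.21064365e-01, -8.90767225e-05, -9.55069537e-04]), 'wrist_force': array([0.14128599, 0.19524581, 0.03819605]), 'moment': array([-0.0272027 ,  0.03051095, -0.00480035]), 'grasp_force': 0.0, 'width': 0.9999681226869783} 0.0187
scene [[-0.736, -0.467, 0.489, 1.005], [0.677, -0.514, 0.527, 0.538], [0.006, 0.719, 0.695, 0.744], [0.0, 0.0, 0.0, 1.0]] [[525.8425478990143, 0.0, 287.7929865466774], [0.0, 525.8425478990143, 213.160224155117], [0.0, 0.0, 1.0]] -0.001394271499255081
top [[-0.024, 0.995, -0.094, 0.396], [-1.0, -0.024, 0.002, 0.014], [0.0, 0.094, 0.996, 1.183], [0.0, 0.0, 0.0, 1.0]] [[521.6316697646864, 0.0, 281.3748407061227], [0.0, 521.6316697646864, 212.00565506652964], [0.0, 0.0, 1.0]] -0.10451343474800999
scene_0.05.png
top_0.10.png
```

View pics/top_0.10.png

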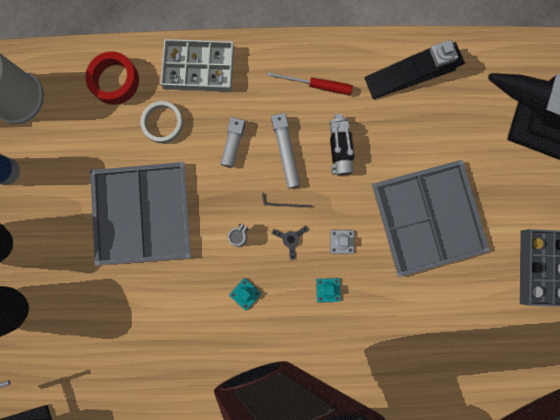

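View pics/scene_0.05.png

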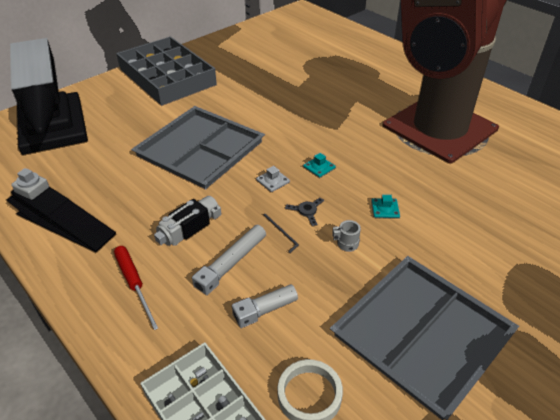

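The top view shows tray_two at (140,214) and tray_three at (430,218). The parts are the short tube (233,142), long tube (286,150), knee (342,145), clamp (238,235), plate (342,241) and anchor (290,240).

```bash
cat > seg.py <<'E'
from h import *
def comps(n,lo=.006,box=(.2,.62,-.45,.45),minpts=60):
    d=np.load(n+'.npz'); P=cloud(d); x,y,z=P[...,0],P[...,1],P[...,2]
    m=((z>lo)&(z<.1)&(x>box[0])&(x<box[1])&(y>box[2])&(y<box[3])).astype(np.uint8)
    k,l,s,c=cv2.connectedComponentsWithStats(m,connectivity=8)
    for i in range(1,k):
        if s[i,4]<minpts: continue
        Q=P[l==i]; (cx,cy),(w,h),a=cv2.minAreaRect((Q[:,:2]*1000).astype(np.float32))
        b=cv2.boxPoints(((cx,cy),(w,h),a))
        print(n,'px',c[i].round().astype(int),'rect c',round(cx,1),round(cy,1),'wh',round(w,1),round(h,1),'a',round(a,1),'mean',(Q.mean(0)*1000).round(1),'ztop',(np.percentile(Q[:,2],98)*1000).round(1))
    return P,l
if __name__=='__main__':
    for n in('top','scene'):
        P,l=comps(n)
        ok=np.abs(P[...,2])<.02
        q=P[ok&(P[...,0]>.3)&(P[...,0]<.6)&(abs(P[...,1])<.3)]
        zz=q[:,2]*1000; h,e=np.histogram(zz,bins=np.arange(-10,10,1)); print(h)
E
python3 seg.py
```

```text
top px [342 167] rect c 603.1 -127.6 wh 33.8 49.1 a 0.1 mean [ 602.3 -126.9   37.1] ztop 48.1
top px [432 217] rect c 484.3 -325.4 wh 221.4 222.5 a 14.2 mean [ 486.1 -328.1   19.7] ztop 26.4
top px [291 174] rect c 591.6 -12.1 wh 62.2 29.3 a 10.7 mean [589.5 -11.7  26.3] ztop 32.9
top px [137 214] rect c 511.0 333.2 wh 219.7 219.5 a 3.4 mean [509.8 337.2  19.5] ztop 26.2
top px [238 235] rect c 456.0 107.1 wh 39.5 50.6 a 43.8 mean [455.7 108.9  31.3] ztop 48.8
top px [342 241] rect c 438.4 -122.9 wh 54.3 53.7 a 84.7 mean [ 438.3 -122.6   14.5] ztop 36.4
top px [290 239] rect c 445.3 -5.4 wh 38.3 31.7 a 88.9 mean [445.6  -7.2  10.4] ztop 15.0
top px [245 294] rect c 324.9 96.2 wh 56.9 55.1 a 46.3 mean [326.1  97.6  13.8] ztop 36.3
top px [328 289] rect c 329.2 -89.0 wh 53.9 53.6 a 89.0 mean [330.8 -88.9  14.1] ztop 36.2
[   1    7   20   67  230  670 1390 2543 3672 4628 4756 4346 3302 2198
 1421  853  542  400  285]
scene px [199 144] rect c 487.7 -323.5 wh 223.0 225.0 a 13.9 mean [ 488.6 -321.4   16.1] ztop 23.2
scene px [319 165] rect c 333.6 -85.9 wh 56.7 55.9 a 1.0 mean [337.5 -81.5  15.1] ztop 34.9
scene px [272 178] rect c 439.9 -120.2 wh 54.2 54.2 a 86.8 mean [ 444.6 -115.7   15.1] ztop 34.5
scene px [385 206] rect c 328.9 100.7 wh 54.7 53.4 a 46.7 mean [333.2 103.3  14.6] ztop 34.7
scene px [211 207] rect c 604.7 -121.6 wh 43.8 29.6 a 89.6 mean [ 605.1 -115.4   33. ] ztop 43.3
scene px [307 208] rect c 448.0 -5.4 wh 38.7 36.4 a 33.0 mean [449.1  -4.1   9.1] ztop 11.8
scene px [347 235] rect c 459.9 114.3 wh 41.1 51.5 a 80.5 mean [461.2 114.9  31.1] ztop 46.5
scene px [252 237] rect c 593.2 -8.1 wh 59.9 28.3 a 12.4 mean [592.3  -4.1  23.9] ztop 30.7
scene px [432 331] rect c 512.3 333.9 wh 221.3 218.9 a 3.4 mean [503.6 341.8  19. ] ztop 24.0
[   0    0    0    3   17  190  878 2815 5262 6073 4646 2862 1882 1177
  653  320  262  289  323]
```

```bash
python3 - <<'E'
from seg import *
for n in('top','scene'): comps(n,.008,(.56,.75,-.2,.2)); comps(n,.040,(.3,.56,.05,.2),20)
d=np.load('top.npz')['frame']; f=cv2.resize(d[95:265,205:375],(680,680),interpolation=cv2.INTER_CUBIC)[:600]
cv2.imwrite('pics/crop1.png',f[:,:,::-1])
E
```

```text
top px [286 149] rect c 645.3 -2.1 wh 171.5 34.3 a 10.9 mean [646.8  -1.2  27.3] ztop 33.7
top px [341 146] rect c 656.0 -128.5 wh 50.2 139.7 a 89.6 mean [ 648.1 -126.    41.6] ztop 50.2
top px [232 141] rect c 667.3 121.1 wh 34.8 111.1 a 74.3 mean [668.  118.7  26.8] ztop 33.7
top px [238 234] rect c 455.2 106.7 wh 38.6 48.5 a 28.2 mean [457.4 108.2  45.2] ztop 49.9
scene px [186 220] rect c 659.5 -124.9 wh 139.0 52.3 a 0.8 mean [ 662.6 -115.4   34.9] ztop 47.2
scene px [227 260] rect c 648.0 2.9 wh 172.5 36.5 a 9.1 mean [660.4   8.   24.3] ztop 31.0
scene px [262 305] rect c 671.6 123.7 wh 36.3 110.5 a 74.6 mean [678.5 126.1  24.7] ztop 31.3
scene px [347 229] rect c 457.5 110.2 wh 41.2 47.7 a 25.2 mean [459.9 111.8  44. ] ztop 47.8
```

View pics/crop1.png

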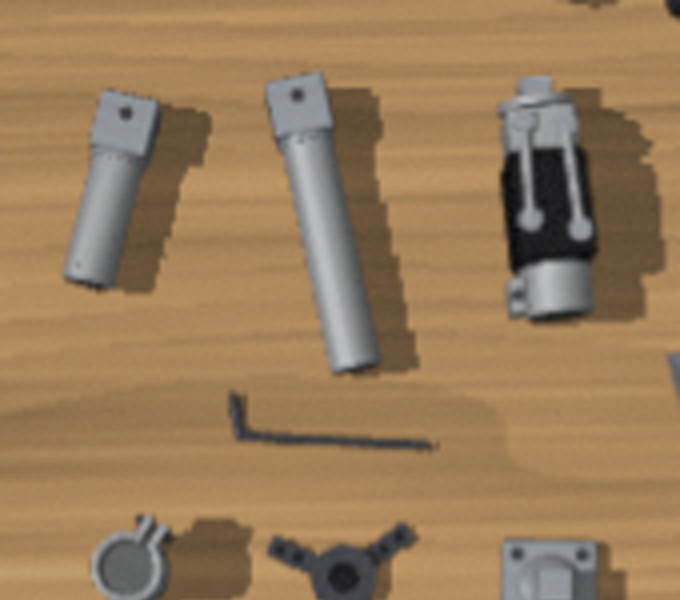

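```bash
python3 - <<'E'
from h import *
from scipy.optimize import minimize
for n in('top','scene'):
    d=np.load(n+'.npz'); P=cloud(d); x,y,z=[P[...,i]*1000 for i in range(3)]; f=d['frame'].astype(int)
    m=(x>420)&(x<500)&(y>70)&(y<150)&(z>38)&(z<60); q=np.stack([x[m],y[m]],1)
    # clamp: template disc r20 + lug box 0..31 x +-9
    def cost(p):
        u=q-p[:2]; c,s=np.cos(p[2]),np.sin(p[2]); a=u[:,0]*c+u[:,1]*s; b=-u[:,0]*s+u[:,1]*c
        dd=np.minimum(np.hypot(a,b)-20, np.maximum(np.maximum(a-31,0),abs(b)-7))
        return np.mean(np.maximum(dd,0)**1.5)+ .02*max(0,0)
    # circle centre by median of extremes opposite lug
    best=min((minimize(cost,[456+i,108+j,t],method='Nelder-Mead') for i in(-4,4) for j in(-4,4) for t in(-1.2,-.6,0,.6)),key=lambda r:r.fun)
    print(n,'clamp',best.x,best.fun,len(q), q.mean(0))
    m=(x>600)&(x<720)&(y>-180)&(y<-80)&(z>40)&(z<60)&(f.max(-1)<60)
    (c,w,a)=cv2.minAreaRect(np.stack([x[m],y[m]],1).astype(np.float32)); print('knee frame',c,w,a,m.sum())
    # tray wall tops
    for b in((380,590,-450,-210),(400,620,220,450)):
        m=(x>b[0])&(x<b[1])&(y>b[2])&(y<b[3])&(z>13)&(z<30)
        q2=np.stack([x[m],y[m]],1).astype(np.float32); print('tray',cv2.minAreaRect(q2))
E
```

```text
top clamp [453.22825101 111.3525899   -0.65049655] 0.07192691018342828 147 [457.6361725 107.8284719]
knee frame (648.8278198242188, -127.73628234863281) (64.48477172851562, 44.93367385864258) 3.5663745403289795 378
tray ((485.564208984375, -325.4407043457031), (217.25985717773438, 222.7046661376953), 13.19430923461914)
tray ((511.5498352050781, 333.18389892578125), (218.6769561767578, 219.5465545654297), 3.431955337524414)
scene clamp [455.36034974 114.66646868  -0.62948266] 0.06479099355374902 233 [460.22607298 112.02750679]
knee frame (651.7719116210938, -124.56111145019531) (63.776161193847656, 46.87063217163086) 4.862521171569824 372
tray ((487.6346435546875, -323.05743408203125), (219.15501403808594, 221.95989990234375), 12.222301483154297)
tray ((512.6395263671875, 333.9620361328125), (220.3882293701172, 218.98873901367188), 3.2635014057159424)
```

```bash
cat > plan.py <<'E'
import sys; from h import *
# args: pairs of waypoints x,y,z,theta_deg ; first from the measured pose
s=read_state(); p=s['eef_pos']; M=R.from_quat(s['ee_rot']).as_matrix(); th=np.degrees(np.arctan2(M[1,0],M[0,0]))
print('now',p.round(4),'th',th.round(2),'tilt',M[:2,2].round(4),'clock',s['clock'],'w',round(s['width'],3),'g',round(s['grasp_force'],1),'F',s['wrist_force'].round(1),'q',s['qpos'].round(2))
for a in sys.argv[1:]:
    x,y,z,t=map(float,a.split(',')); c,n=np.cos(np.radians(t)),np.sin(np.radians(t)); d=np.array([x,y,z])/1000-p
    print(a,'turn z',np.radians(th-t).round(3),'then shift',[round(v,4) for v in(d[0]*c+d[1]*n,d[0]*n-d[1]*c,-d[2])])
    p=np.array([x,y,z])/1000; th=t
E
python3 -m pendant '[[[0,0,0],[0,0,0.13]],[[0,0,0],[0,0,0.13]],[[0,0,0],[0,0,0.13]],[[0,0,0],[0,0,0.125]],[[0,0,0],[0,0,0]]]' 0.6
python3 plan.py 439,-121.5,150,-4 439,-121.5,12,-4 439,-121.5,100,-4 425,-286.5,100,13.3
```

```text
clock: 0.6
eef_pos: [0.2694, -0.5636, 0.2307]
ee_rot: [0.999, -0.035, -0.0, -0.001]
wrist_force: [0.0, -0.3, -0.1]
width: 0.601
grasp_force: 0.0
now [ 0.2694 -0.5636  0.2307] th -4.03 tilt [-0.0003  0.001 ] clock 0.6 w 0.601 g 0.0 F [ 0.  -0.3 -0.1] q [-1.25  0.22  1.53  0.    1.39  0.39]
439,-121.5,150,-4 turn z -0.0 then shift [np.float64(0.1384), np.float64(-0.4529), np.float64(0.0807)]
439,-121.5,12,-4 turn z 0.0 then shift [np.float64(0.0), np.float64(-0.0), np.float64(0.138)]
439,-121.5,100,-4 turn z 0.0 then shift [np.float64(0.0), np.float64(-0.0), np.float64(-0.088)]
425,-286.5,100,13.3 turn z -0.302 then shift [np.float64(-0.0516), np.float64(0.1574), np.float64(-0.0)]
```

```bash

python3 -m pendant '[[[0.0092,-0.0302,0.0054],[0,0,0]],[[0.0092,-0.0302,0.0054],[0,0,0]],[[0.0092,-0.0302,0.0054],[0,0,0]],[[0.0092,-0.0302,0.0054],[0,0,0]],[[0.0092,-0.0302,0.0054],[0,0,0]]]' >/dev/null
python3 -m pendant '[[[0.0092,-0.0302,0.0054],[0,0,0]],[[0.0092,-0.0302,0.0054],[0,0,0]],[[0.0092,-0.0302,0.0054],[0,0,0]],[[0.0092,-0.0302,0.0054],[0,0,0]],[[0.0092,-0.0302,0.0054],[0,0,0]]]' >/dev/null
python3 -m pendant '[[[0.0092,-0.0302,0.0054],[0,0,0]],[[0.0092,-0.0302,0.0054],[0,0,0]],[[0.0092,-0.0302,0.0054],[0,0,0]],[[0.0092,-0.0302,0.0054],[0,0,0]],[[0.0092,-0.0302,0.0054],[0,0,0]]]' >/dev/null
python3 -m pendant '[[[0,0,0],[0,0,0]],[[0,0,0],[0,0,0]],[[0,0,0],[0,0,0]],[[0,0,0],[0,0,0]],[[0,0,0],[0,0,0]]]' >/dev/null
python3 plan.py 439,-121.5,12,-4; python3 - <<'E'
from h import *
d=grab('wrist'); print(d['T'].round(3).tolist())
E
ls pics
```

```text
now [ 0.4384 -0.1224  0.1505] th -4.02 tilt [ 0.0003 -0.0003] clock 2.6 w 0.598 g 0.0 F [-0.2 -0.2 -0.2] q [-0.45 -0.12  2.04 -0.    1.22  1.2 ]
439,-121.5,12,-4 turn z -0.0 then shift [np.float64(0.0006), np.float64(-0.001), np.float64(0.1385)]
[[-0.07, 0.956, 0.284, 0.511], [-0.998, -0.067, -0.019, -0.129], [0.0, -0.285, 0.959, 0.294], [0.0, 0.0, 0.0, 1.0]]
crop1.png
scene_0.05.png
top_0.10.png
wrist_2.65.png
```

View pics/wrist_2.65.png

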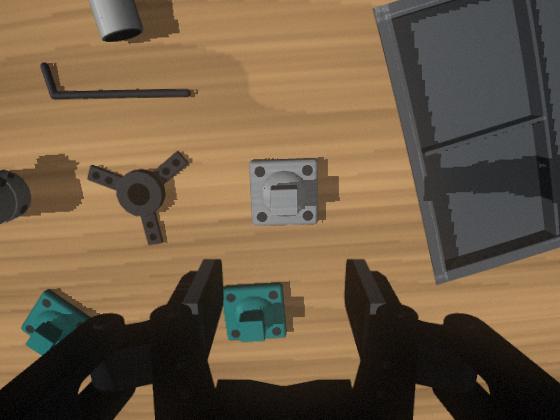

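```bash
python3 - <<'E'
from seg import *
comps('wrist',.006,(.38,.5,-.19,-.05)); comps('wrist',.026,(.38,.5,-.19,-.05))
E
```

```text
wrist px [284 192] rect c 438.7 -124.3 wh 53.7 54.3 a 87.6 mean [ 441.3 -124.6   14.7] ztop 35.3
wrist px [284 201] rect c 438.6 -124.4 wh 19.8 20.4 a 87.2 mean [ 439.6 -124.5   34.2] ztop 35.8
```

The plate sits centred between the open fingers at about (284,192); descending to grip the boss.

```bash

python3 -m pendant '[[[0,0,0.022],[0,0,0]],[[0,0,0.022],[0,0,0]],[[0,0,0.022],[0,0,0]],[[0,0,0.022],[0,0,0]],[[0,0,0.015],[0,0,0]]]' >/dev/null
python3 -m pendant '[[[0,0,0.01],[0,0,0]],[[0,0,0.01],[0,0,0]],[[0,0,0.01],[0,0,0]],[[0,0,0.0055],[0,0,0]],[[0,0,0],[0,0,0]]]' >/dev/null
python3 plan.py
python3 -m pendant '[[[0,0,0],[0,0,0]],[[0,0,0],[0,0,0]],[[0,0,0],[0,0,0]],[[0,0,0],[0,0,0]],[[0,0,0],[0,0,0]]]' 0
python3 -m pendant '[[[0,0,0],[0,0,0]],[[0,0,0],[0,0,0]],[[0,0,0],[0,0,0]],[[0,0,0],[0,0,0]],[[0,0,0],[0,0,0]]]'
```

```text
now [ 0.438  -0.1213  0.0111] th -3.97 tilt [-0.0012  0.0005] clock 3.65 w 0.605 g 0.0 F [-0.3  0.5  1. ] q [-0.44  0.11  2.11 -0.    0.92  1.2 ]
clock: 4.15
eef_pos: [0.4393, -0.1219, 0.0126]
ee_rot: [0.999, -0.035, 0.001, 0.0]
wrist_force: [-1.2, 0.8, 5.9]
width: 0.222
grasp_force: 59.4
clock: 4.65
eef_pos: [0.4393, -0.1219, 0.0126]
ee_rot: [0.999, -0.035, 0.001, 0.0]
wrist_force: [-0.2, 0.6, 7.8]
width: 0.219
grasp_force: 59.4
```

```bash

python3 -m pendant '[[[0,0,-0.01],[0,0,0]],[[0,0,-0.02],[0,0,0]],[[0,0,-0.03],[0,0,0]],[[0,0,-0.02],[0,0,0]],[[0,0,-0.01],[0,0,0]]]' >/dev/null
python3 -m pendant '[[[0,0,0],[0,0,-0.1]],[[0,0,0],[0,0,-0.1]],[[0,0,0],[0,0,-0.1]],[[0,0,0],[0,0,0]],[[0,0,0],[0,0,0]]]' 
python3 plan.py 425.2,-286.4,100,13.3
```

```text
clock: 5.65
eef_pos: [0.438, -0.1213, 0.1013]
ee_rot: [0.994, 0.114, -0.0, -0.0]
wrist_force: [0.2, 0.3, -1.4]
width: 0.22
grasp_force: 58.7
now [ 0.438  -0.1213  0.1013] th 13.07 tilt [-0.0011  0.0005] clock 5.65 w 0.22 g 58.7 F [ 0.2  0.3 -1.4] q [-0.44 -0.05  2.08  0.    1.12  0.9 ]
425.2,-286.4,100,13.3 turn z -0.004 then shift [np.float64(-0.0504), np.float64(0.1577), np.float64(0.0013)]
```

```bash

python3 -m pendant '[[[-0.004,0.0127,0],[0,0,0]],[[-0.0063,0.02,0],[0,0,0]],[[-0.0063,0.02,0],[0,0,0]],[[-0.0063,0.02,0],[0,0,0]],[[-0.0063,0.02,0],[0,0,0]]]' >/dev/null
python3 -m pendant '[[[-0.0063,0.02,0],[0,0,0]],[[-0.0063,0.02,0],[0,0,0]],[[-0.0063,0.02,0],[0,0,0]],[[-0.0023,0.005,0],[0,0,0]],[[0,0,0],[0,0,0]]]' >/dev/null
python3 -m pendant '[[[0,0,0.01],[0,0,0]],[[0,0,0.02],[0,0,0]],[[0,0,0.02],[0,0,0]],[[0,0,0.01],[0,0,0]],[[0,0,0],[0,0,0]]]' 
python3 -m pendant '[[[0,0,0.006],[0,0,0]],[[0,0,0.006],[0,0,0]],[[0,0,0.005],[0,0,0]],[[0,0,0.004],[0,0,0]],[[0,0,0.003],[0,0,0]]]' 
python3 plan.py 425.2,-286.4,15.6,13.3
```

```text
clock: 7.15
eef_pos: [0.4242, -0.2847, 0.0397]
ee_rot: [0.993, 0.116, -0.001, -0.002]
wrist_force: [-0.2, 0.1, -1.1]
width: 0.22
grasp_force: 58.9
clock: 7.65
eef_pos: [0.4255, -0.2866, 0.0175]
ee_rot: [0.993, 0.115, 0.0, -0.0]
wrist_force: [-0.7, -0.8, -1.6]
width: 0.22
grasp_force: 58.9
now [ 0.4255 -0.2866  0.0175] th 13.22 tilt [0. 0.] clock 7.65 w 0.22 g 58.9 F [-0.7 -0.8 -1.6] q [-0.75  0.22  1.97  0.    0.95  0.59]
425.2,-286.4,15.6,13.3 turn z -0.001 then shift [np.float64(-0.0002), np.float64(-0.0003), np.float64(0.0019)]
```

```bash

python3 -m pendant '[[[0,0,0.001],[0,0,0]],[[0,0,0.001],[0,0,0]],[[0,0,0.0005],[0,0,0]],[[0,0,0],[0,0,0]],[[0,0,0],[0,0,0]]]' 
```

```text
clock: 8.15
eef_pos: [0.4256, -0.2867, 0.0156]
ee_rot: [0.993, 0.115, 0.0, 0.0]
wrist_force: [-1.4, 0.1, 1.6]
width: 0.221
grasp_force: 59.3
```

```bash

python3 -m pendant '[[[0,0,0],[0,0,0]],[[0,0,0],[0,0,0]],[[0,0,0],[0,0,0]],[[0,0,-0.005],[0,0,0]],[[0,0,-0.01],[0,0,0]]]' 0.5 >/dev/null
python3 -m pendant '[[[0,0,-0.02],[0,0,0]],[[0,0,-0.03],[0,0,0]],[[0,0,-0.03],[0,0,0]],[[0,0,-0.03],[0,0,0]],[[0,0,-0.02],[0,0,0]]]' 0.8  >/dev/null
python3 -m pendant '[[[0,0,0],[0,0,0.14]],[[0,0,0],[0,0,0.14]],[[0,0,0],[0,0,0.14]],[[0,0,0],[0,0,0.14]],[[0,0,0],[0,0,0.14]]]'  >/dev/null
python3 -m pendant '[[[0,0,0],[0,0,0.14]],[[0,0,0],[0,0,0.035]],[[0,0,0],[0,0,0]],[[0,0,0],[0,0,0]],[[0,0,0],[0,0,0]]]'  >/dev/null
python3 plan.py 454.3,113,150,-36.7
```

```text
now [ 0.4256 -0.2866  0.1607] th -36.86 tilt [ 0.0004 -0.0003] clock 10.15 w 0.798 g 0.0 F [ 0.8 -0.7 -0.4] q [-0.75  0.01  1.89  0.    1.24  1.47]
454.3,113,150,-36.7 turn z -0.003 then shift [np.float64(-0.2158), np.float64(-0.3376), np.float64(0.0107)]
```

```bash

python3 -m pendant '[[[-0.0077,-0.012,0],[0,0,0]],[[-0.0154,-0.0241,0],[0,0,0]],[[-0.0154,-0.0241,0],[0,0,0]],[[-0.0154,-0.0241,0],[0,0,0]],[[-0.0154,-0.0241,0],[0,0,0]]]' >/dev/null
python3 -m pendant '[[[-0.0154,-0.0241,0],[0,0,0]],[[-0.0154,-0.0241,0],[0,0,0]],[[-0.0154,-0.0241,0],[0,0,0]],[[-0.0154,-0.0241,0],[0,0,0]],[[-0.0154,-0.0241,0],[0,0,0]]]' >/dev/null
python3 -m pendant '[[[-0.0154,-0.0241,0],[0,0,0]],[[-0.0154,-0.0241,0],[0,0,0]],[[-0.0154,-0.0241,0],[0,0,0]],[[-0.0154,-0.0241,0],[0,0,0]],[[-0.0079,-0.0123,0.01],[0,0,0]]]' >/dev/null
python3 -m pendant '[[[0,0,0],[0,0,0]],[[0,0,0],[0,0,0]],[[0,0,0],[0,0,0]],[[0,0,0],[0,0,0]],[[0,0,0],[0,0,0]]]' >/dev/null
python3 - <<'E'
from seg import *
grab('wrist')
comps('wrist',.008,(.4,.52,.05,.18)); comps('wrist',.038,(.4,.52,.05,.18),30)
E
python3 plan.py 454.3,113,13,-36.7; ls pics
```

```text
wrist px [286 200] rect c 457.1 106.0 wh 41.2 51.0 a 35.0 mean [456.1 108.5  33.7] ztop 47.5
wrist px [286 202] rect c 458.2 107.0 wh 38.7 50.7 a 55.2 mean [457.6 107.4  45.2] ztop 47.8
now [0.4559 0.1124 0.1506] th -36.97 tilt [ 0.0004 -0.    ] clock 12.2 w 0.805 g 0.0 F [-0.1  0.4  0.7] q [ 0.07 -0.08  2.   -0.    1.22  2.29]
454.3,113,13,-36.7 turn z -0.005 then shift [np.float64(-0.0016), np.float64(0.0004), np.float64(0.1376)]
crop1.png
scene_0.05.png
top_0.10.png
wrist_12.20.png
wrist_2.65.png
```

View pics/wrist_12.20.png

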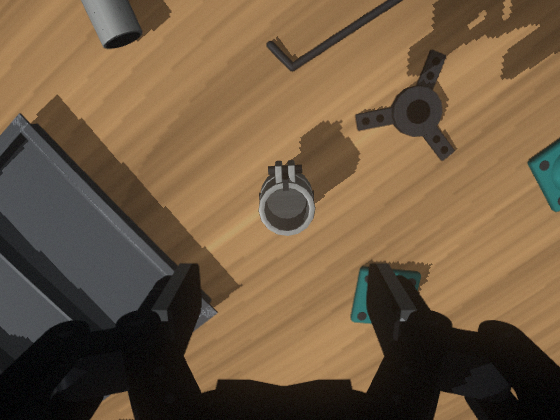

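The clamp at (286,205) is centred with its lug straight along tool x; descending.

```bash

python3 -m pendant '[[[-0.001,0,0.022],[0,0,0]],[[0,0,0.022],[0,0,0]],[[0,0,0.022],[0,0,0]],[[0,0,0.022],[0,0,0]],[[0,0,0.015],[0,0,0]]]' >/dev/null
python3 -m pendant '[[[0,0,0.01],[0,0,0]],[[0,0,0.01],[0,0,0]],[[0,0,0.01],[0,0,0]],[[0,0,0.0045],[0,0,0]],[[0,0,0],[0,0,0]]]' >/dev/null
python3 -m pendant '[[[0,0,0],[0,0,0]],[[0,0,0],[0,0,0]],[[0,0,0],[0,0,0]],[[0,0,0],[0,0,0]],[[0,0,0],[0,0,0]]]' 0
python3 -m pendant '[[[0,0,0],[0,0,0]],[[0,0,0],[0,0,0]],[[0,0,-0.01],[0,0,0]],[[0,0,-0.02],[0,0,0]],[[0,0,-0.03],[0,0,0]]]'
python3 -m pendant '[[[0,0,-0.03],[0,0,0]],[[0,0,-0.03],[0,0,0]],[[0,0,-0.02],[0,0,0]],[[0,0,-0.01],[0,0,0]],[[0,0,0],[0,0,0]]]'
python3 -m pendant '[[[0,0,0],[0,0,-0.13]],[[0,0,0],[0,0,-0.13]],[[0,0,0],[0,0,-0.13]],[[0,0,0],[0,0,-0.13]],[[0,0,0],[0,0,-0.13]]]'  >/dev/null
python3 -m pendant '[[[0,0,0],[0,0,-0.13]],[[0,0,0],[0,0,-0.096]],[[0,0,0],[0,0,0]],[[0,0,0],[0,0,0]],[[0,0,0],[0,0,0]]]'  >/dev/null
python3 plan.py 524.4,-263,160,13.3
```

```text
clock: 13.7
eef_pos: [0.4558, 0.1136, 0.0137]
ee_rot: [0.949, -0.317, 0.001, -0.0]
wrist_force: [-0.3, -0.1, 6.4]
width: 0.458
grasp_force: 60.9
clock: 14.2
eef_pos: [0.4528, 0.1134, 0.0721]
ee_rot: [0.949, -0.317, -0.002, 0.001]
wrist_force: [-0.4, -0.6, -1.0]
width: 0.459
grasp_force: 60.5
clock: 14.7
eef_pos: [0.4557, 0.1137, 0.1643]
ee_rot: [0.949, -0.317, 0.001, -0.001]
wrist_force: [-0.0, 0.0, -1.5]
width: 0.459
grasp_force: 60.6
now [0.4544 0.1135 0.1621] th 13.17 tilt [-0.0013 -0.0001] clock 15.7 w 0.461 g 60.6 F [-0.2 -0.  -1.8] q [ 0.08 -0.1   1.99 -0.    1.25  1.42]
524.4,-263,160,13.3 turn z -0.002 then shift [np.float64(-0.0185), np.float64(0.3825), np.float64(0.0021)]
```

```bash

python3 -m pendant '[[[-0.001,0.0125,0],[0,0,0]],[[-0.0013,0.0275,0],[0,0,0]],[[-0.0013,0.0275,0],[0,0,0]],[[-0.0013,0.0275,0],[0,0,0]],[[-0.0013,0.0275,0],[0,0,0]]]' >/dev/null
python3 -m pendant '[[[-0.0013,0.0275,0],[0,0,0]],[[-0.0013,0.0275,0],[0,0,0]],[[-0.0013,0.0275,0],[0,0,0]],[[-0.0013,0.0275,0],[0,0,0]],[[-0.0013,0.0275,0],[0,0,0]]]' >/dev/null
python3 -m pendant '[[[-0.0013,0.0275,0],[0,0,0]],[[-0.0013,0.0275,0],[0,0,0]],[[-0.0013,0.0275,0],[0,0,0]],[[-0.0013,0.0275,0],[0,0,0]],[[-0.001,0.0125,0],[0,0,0]]]' >/dev/null
python3 -m pendant '[[[0,0,0.01],[0,0,0]],[[0,0,0.02],[0,0,0]],[[0,0,0.03],[0,0,0]],[[0,0,0.03],[0,0,0]],[[0,0,0.02],[0,0,0]]]' 
python3 -m pendant '[[[0,0,0.01],[0,0,0]],[[0,0,0.007],[0,0,0]],[[0,0,0.006],[0,0,0]],[[0,0,0.004],[0,0,0]],[[0,0,0],[0,0,0]]]' 
python3 plan.py 524.4,-263,16.7,13.3
```

```text
clock: 17.7
eef_pos: [0.5225, -0.2607, 0.0496]
ee_rot: [0.993, 0.116, -0.001, -0.002]
wrist_force: [0.1, 0.7, -1.7]
width: 0.461
grasp_force: 60.7
clock: 18.2
eef_pos: [0.5245, -0.2631, 0.026]
ee_rot: [0.993, 0.116, 0.0, 0.0]
wrist_force: [-0.3, 0.2, -0.7]
width: 0.457
grasp_force: 60.7
now [ 0.5245 -0.2631  0.026 ] th 13.28 tilt [ 0.0003 -0.0002] clock 18.2 w 0.457 g 60.7 F [-0.3  0.2 -0.7] q [-0.6   0.36  1.77  0.    1.01  0.74]
524.4,-263,16.7,13.3 turn z -0.0 then shift [np.float64(-0.0001), np.float64(-0.0001), np.float64(0.0093)]
```

```bash

python3 -m pendant '[[[0,0,0.003],[0,0,0]],[[0,0,0.002],[0,0,0]],[[0,0,0.002],[0,0,0]],[[0,0,0.0015],[0,0,0]],[[0,0,0],[0,0,0]]]' 
python3 -m pendant '[[[0,0,0.001],[0,0,0]],[[0,0,0.0005],[0,0,0]],[[0,0,0],[0,0,0]],[[0,0,0],[0,0,0]],[[0,0,0],[0,0,0]]]'
```

```text
clock: 18.7
eef_pos: [0.5242, -0.263, 0.017]
ee_rot: [0.993, 0.116, -0.0, -0.0]
wrist_force: [-0.6, -0.5, -0.6]
width: 0.462
grasp_force: 60.7
clock: 19.2
eef_pos: [0.5246, -0.2632, 0.0168]
ee_rot: [0.993, 0.116, 0.0, 0.0]
wrist_force: [-2.4, 1.3, 5.1]
width: 0.458
grasp_force: 61.4
```

```bash

python3 -m pendant '[[[0,0,0],[0,0,0]],[[0,0,0],[0,0,0]],[[0,0,0],[0,0,0]],[[0,0,-0.005],[0,0,0]],[[0,0,-0.01],[0,0,0]]]' 0.6 >/dev/null
python3 -m pendant '[[[0,0,-0.02],[0,0,0]],[[0,0,-0.03],[0,0,0]],[[0,0,-0.03],[0,0,0]],[[0,0,-0.03],[0,0,0]],[[0,0,-0.02],[0,0,0]]]' >/dev/null
python3 -m pendant '[[[0,0,0],[0,0,0.13]],[[0,0,0],[0,0,0.13]],[[0,0,0],[0,0,0.13]],[[0,0,0],[0,0,0.113]],[[0,0,0],[0,0,0]]]' 0.75 >/dev/null
python3 plan.py 672.5,121.6,155,-15.5
```

```text
now [ 0.5246 -0.2632  0.1618] th -15.59 tilt [ 0.0009 -0.0006] clock 20.7 w 0.748 g 0.0 F [0.4 0.1 0.9] q [-0.6   0.19  1.7   0.    1.25  1.24]
672.5,121.6,155,-15.5 turn z -0.002 then shift [np.float64(0.0397), np.float64(-0.4103), np.float64(0.0068)]
```

```bash

python3 -m pendant '[[[0.0029,-0.0115,0],[0,0,0]],[[0.0026,-0.0298,0],[0,0,0]],[[0.0026,-0.0298,0],[0,0,0]],[[0.0026,-0.0298,0],[0,0,0]],[[0.0026,-0.0298,0],[0,0,0]]]' >/dev/null
python3 -m pendant '[[[0.0026,-0.0298,0],[0,0,0]],[[0.0026,-0.0298,0],[0,0,0]],[[0.0026,-0.0298,0],[0,0,0]],[[0.0026,-0.0298,0],[0,0,0]],[[0.0026,-0.0298,0],[0,0,0]]]' >/dev/null
python3 -m pendant '[[[0.0026,-0.0298,0],[0,0,0]],[[0.0026,-0.0298,0],[0,0,0]],[[0.0026,-0.0298,0],[0,0,0]],[[0.0026,-0.0298,0],[0,0,0]],[[0.0026,-0.0115,0.007],[0,0,0]]]' >/dev/null
python3 -m pendant '[[[0,0,0],[0,0,0]],[[0,0,0],[0,0,0]],[[0,0,0],[0,0,0]],[[0,0,0],[0,0,0]],[[0,0,0],[0,0,0]]]' >/dev/null
python3 - <<'E'
from seg import *
grab('wrist')
comps('wrist',.008,(.58,.75,.06,.2))
E
python3 plan.py 672.5,121.6,4,-15.5; ls pics
```

```text
wrist px [284 192] rect c 670.0 119.4 wh 33.4 111.0 a 75.4 mean [675.8 117.5  28.4] ztop 31.8
now [0.6722 0.1209 0.1541] th -15.6 tilt [ 0.0004 -0.    ] clock 22.75 w 0.751 g 0.0 F [-0.7 -0.1 -0.5] q [ 0.06  0.41  1.43 -0.    1.29  1.91]
672.5,121.6,4,-15.5 turn z -0.002 then shift [np.float64(0.0001), np.float64(-0.0007), np.float64(0.1501)]
crop1.png
scene_0.05.png
top_0.10.png
wrist_12.20.png
wrist_2.65.png
wrist_22.75.png
```

```bash

python3 -m pendant '[[[0,0,0.015],[0,0,0]],[[0,0,0.025],[0,0,0]],[[0,0,0.025],[0,0,0]],[[0,0,0.025],[0,0,0]],[[0,0,0.02],[0,0,0]]]' >/dev/null
python3 -m pendant '[[[0,0,0.015],[0,0,0]],[[0,0,0.01],[0,0,0]],[[0,0,0.01],[0,0,0]],[[0,0,0.005],[0,0,0]],[[0,0,0],[0,0,0]]]' 
python3 -m pendant '[[[0,0,0],[0,0,0]],[[0,0,0],[0,0,0]],[[0,0,0],[0,0,0]],[[0,0,0],[0,0,0]],[[0,0,0],[0,0,0]]]' 0
python3 -m pendant '[[[0,0,0],[0,0,0]],[[0,0,0],[0,0,0]],[[0,0,-0.005],[0,0,0]],[[0,0,-0.01],[0,0,0]],[[0,0,-0.02],[0,0,0]]]'
python3 -m pendant '[[[0,0,-0.02],[0,0,0]],[[0,0,-0.03],[0,0,0]],[[0,0,-0.03],[0,0,0]],[[0,0,-0.02],[0,0,0]],[[0,0,-0.01],[0,0,0]]]'
python3 -m pendant '[[[0,0,0],[0,0,-0.1]],[[0,0,0],[0,0,-0.1]],[[0,0,0],[0,0,-0.1]],[[0,0,0],[0,0,-0.1]],[[0,0,0],[0,0,-0.1]]]'  >/dev/null
python3 -m pendant '[[[0,0,0],[0,0,0]],[[0,0,0],[0,0,0]],[[0,0,0],[0,0,0]],[[0,0,0],[0,0,0]],[[0,0,0],[0,0,0]]]' 
python3 plan.py 501,-373.3,150,13.3
```

```text
clock: 23.75
eef_pos: [0.672, 0.1218, 0.0033]
ee_rot: [0.991, -0.135, -0.0, 0.0]
wrist_force: [-0.4, 0.6, 0.3]
width: 0.753
grasp_force: 0.0
clock: 24.25
eef_pos: [0.6732, 0.1219, 0.0051]
ee_rot: [0.991, -0.135, 0.001, -0.0]
wrist_force: [-0.3, 0.7, 6.1]
width: 0.331
grasp_force: 59.7
clock: 24.75
eef_pos: [0.6701, 0.1217, 0.0371]
ee_rot: [0.991, -0.135, -0.002, 0.0]
wrist_force: [-0.3, 0.2, -1.1]
width: 0.327
grasp_force: 59.3
clock: 25.25
eef_pos: [0.6733, 0.1219, 0.1521]
ee_rot: [0.991, -0.135, 0.002, -0.0]
wrist_force: [0.1, 0.9, -0.7]
width: 0.33
grasp_force: 59.3
clock: 26.25
eef_pos: [0.6721, 0.1218, 0.1488]
ee_rot: [0.994, 0.114, -0.0, -0.0]
wrist_force: [-0.6, 0.5, -1.2]
width: 0.329
grasp_force: 59.4
now [0.6721 0.1218 0.1488] th 13.07 tilt [-0.0001  0.    ] clock 26.25 w 0.329 g 59.4 F [-0.6  0.5 -1.2] q [0.06 0.42 1.44 0.   1.29 1.41]
501,-373.3,150,13.3 turn z -0.004 then shift [np.float64(-0.2804), np.float64(0.4425), np.float64(-0.0012)]
```

```bash

python3 -m pendant '[[[-0.0061,0.0098,0],[0,0,0]],[[-0.0149,0.0235,0],[0,0,0]],[[-0.0149,0.0235,0],[0,0,0]],[[-0.0149,0.0235,0],[0,0,0]],[[-0.0149,0.0235,0],[0,0,0]]]' >/dev/null
python3 -m pendant '[[[-0.0149,0.0235,0],[0,0,0]],[[-0.0149,0.0235,0],[0,0,0]],[[-0.0149,0.0235,0],[0,0,0]],[[-0.0149,0.0235,0],[0,0,0]],[[-0.0149,0.0235,0],[0,0,0]]]' >/dev/null
python3 -m pendant '[[[-0.0149,0.0235,0],[0,0,0]],[[-0.0149,0.0235,0],[0,0,0]],[[-0.0149,0.0235,0],[0,0,0]],[[-0.0149,0.0235,0],[0,0,0]],[[-0.0149,0.0235,0],[0,0,0]]]' >/dev/null
python3 -m pendant '[[[-0.0149,0.0235,0],[0,0,0]],[[-0.0149,0.0235,0],[0,0,0]],[[-0.0149,0.0235,0],[0,0,0]],[[-0.0149,0.0235,0],[0,0,0]],[[-0.0061,0.0098,0],[0,0,0]]]' >/dev/null
python3 -m pendant '[[[0,0,0.01],[0,0,0]],[[0,0,0.02],[0,0,0]],[[0,0,0.03],[0,0,0]],[[0,0,0.02],[0,0,0]],[[0,0,0.01],[0,0,0]]]' 
python3 -m pendant '[[[0,0,0.01],[0,0,0]],[[0,0,0.01],[0,0,0]],[[0,0,0.01],[0,0,0]],[[0,0,0.008],[0,0,0]],[[0,0,0],[0,0,0]]]' 
python3 plan.py 501,-373.3,7.5,13.3
```

```text
clock: 28.75
eef_pos: [0.4983, -0.37, 0.0554]
ee_rot: [0.993, 0.115, -0.001, -0.002]
wrist_force: [0.1, 0.3, -0.8]
width: 0.325
grasp_force: 59.4
clock: 29.25
eef_pos: [0.4988, -0.3722, 0.0195]
ee_rot: [0.993, 0.114, -0.001, -0.001]
wrist_force: [-0.7, -0.1, -1.2]
width: 0.329
grasp_force: 59.4
now [ 0.4988 -0.3722  0.0195] th 13.11 tilt [-0.0014  0.0014] clock 29.25 w 0.329 g 59.4 F [-0.7 -0.1 -1.2] q [-0.77  0.45  1.67  0.    1.03  0.57]
501,-373.3,7.5,13.3 turn z -0.003 then shift [np.float64(0.0019), np.float64(0.0015), np.float64(0.012)]
```

```bash

python3 -m pendant '[[[0,0,0.004],[0,0,0]],[[0,0,0.003],[0,0,0]],[[0,0,0.002],[0,0,0]],[[0,0,0.001],[0,0,0]],[[0,0,0],[0,0,0]]]' 
python3 -m pendant '[[[0,0,0.001],[0,0,0]],[[0,0,0.0005],[0,0,0]],[[0,0,0.0],[0,0,0]],[[0,0,0],[0,0,0]],[[0,0,0],[0,0,0]]]'
```

```text
clock: 29.75
eef_pos: [0.4994, -0.3729, 0.0108]
ee_rot: [0.993, 0.114, -0.0, -0.0]
wrist_force: [-0.0, 0.3, -0.7]
width: 0.326
grasp_force: 59.4
clock: 30.25
eef_pos: [0.4995, -0.3729, 0.0094]
ee_rot: [0.993, 0.114, 0.0, 0.0]
wrist_force: [-0.1, -0.1, -1.6]
width: 0.33
grasp_force: 59.4
```

```bash

python3 -m pendant '[[[0,0,0.001],[0,0,0]],[[0,0,0.0005],[0,0,0]],[[0,0,0.0005],[0,0,0]],[[0,0,0],[0,0,0]],[[0,0,0],[0,0,0]]]' 
python3 -m pendant '[[[0,0,0.0005],[0,0,0]],[[0,0,0.0005],[0,0,0]],[[0,0,0.0],[0,0,0]],[[0,0,0],[0,0,0]],[[0,0,0],[0,0,0]]]'
```

```text
clock: 30.75
eef_pos: [0.4996, -0.373, 0.0082]
ee_rot: [0.993, 0.114, 0.0, 0.0]
wrist_force: [-1.4, 1.8, 5.3]
width: 0.331
grasp_force: 60.0
clock: 31.25
eef_pos: [0.4996, -0.373, 0.0081]
ee_rot: [0.993, 0.114, -0.0, -0.0]
wrist_force: [-4.9, 3.7, 11.3]
width: 0.329
grasp_force: 60.6
```

```bash

python3 -m pendant '[[[0,0,-0.0005],[0,0,0]],[[0,0,0],[0,0,0]],[[0,0,0],[0,0,0]],[[0,0,-0.005],[0,0,0]],[[0,0,-0.01],[0,0,0]]]' 0.5 >/dev/null
python3 -m pendant '[[[0,0,-0.02],[0,0,0]],[[0,0,-0.03],[0,0,0]],[[0,0,-0.03],[0,0,0]],[[0,0,-0.03],[0,0,0]],[[0,0,-0.02],[0,0,0]]]' >/dev/null
python3 -m pendant '[[[0,0,0],[0,0,0.08]],[[0,0,0],[0,0,0.08]],[[0,0,0],[0,0,0]],[[0,0,0],[0,0,0]],[[0,0,0],[0,0,0]]]' 0.9 >/dev/null
python3 plan.py 653,-126,155,4
```

```text
now [ 0.4994 -0.3728  0.1519] th 4.03 tilt [-0.      0.0001] clock 32.75 w 0.905 g 0.0 F [ 0.3 -0.4 -1.4] q [-0.77  0.28  1.61  0.    1.25  0.73]
653,-126,155,4 turn z 0.001 then shift [np.float64(0.1704), np.float64(-0.2355), np.float64(-0.0031)]
```

```bash

python3 -m pendant '[[[0.0092,-0.013,0],[0,0,0]],[[0.019,-0.0262,0],[0,0,0]],[[0.019,-0.0262,0],[0,0,0]],[[0.019,-0.0262,0],[0,0,0]],[[0.019,-0.0262,0],[0,0,0]]]' >/dev/null
python3 -m pendant '[[[0.019,-0.0262,0],[0,0,0]],[[0.019,-0.0262,0],[0,0,0]],[[0.019,-0.0262,0],[0,0,0]],[[0.019,-0.0262,0],[0,0,0]],[[0.0092,-0.013,0],[0,0,0]]]' >/dev/null
python3 -m pendant '[[[0,0,0],[0,0,0]],[[0,0,0],[0,0,0]],[[0,0,0],[0,0,0]],[[0,0,0],[0,0,0]],[[0,0,0],[0,0,0]]]' >/dev/null
python3 - <<'E'
from h import *
grab('wrist')
E
python3 plan.py 653,-126,5,4; ls pics
```

```text
now [ 0.653  -0.127   0.1519] th 3.87 tilt [ 0.     -0.0001] clock 34.3 w 0.895 g 0.0 F [0.1 0.6 0.3] q [-0.31  0.38  1.49 -0.    1.28  1.19]
653,-126,5,4 turn z -0.002 then shift [np.float64(0.0001), np.float64(-0.001), np.float64(0.1469)]
crop1.png
scene_0.05.png
top_0.10.png
wrist_12.20.png
wrist_2.65.png
wrist_22.75.png
wrist_34.30.png
```

View pics/wrist_34.30.png

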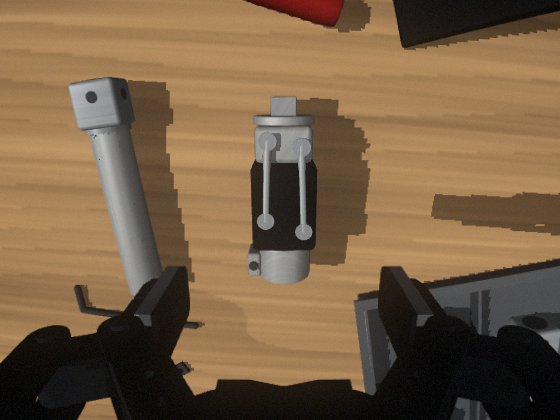

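Knee at (284,200) is centred and straight in the wrist view, lug at the near left; descending.

```bash

python3 -m pendant '[[[0,0,0.015],[0,0,0]],[[0,0,0.025],[0,0,0]],[[0,0,0.025],[0,0,0]],[[0,0,0.025],[0,0,0]],[[0,0,0.02],[0,0,0]]]' >/dev/null
python3 -m pendant '[[[0,0,0.015],[0,0,0]],[[0,0,0.01],[0,0,0]],[[0,0,0.008],[0,0,0]],[[0,0,0.004],[0,0,0]],[[0,0,0],[0,0,0]]]' 
python3 -m pendant '[[[0,0,0],[0,0,0]],[[0,0,0],[0,0,0]],[[0,0,0],[0,0,0]],[[0,0,0],[0,0,0]],[[0,0,0],[0,0,0]]]' 0
python3 -m pendant '[[[0,0,0],[0,0,0]],[[0,0,0],[0,0,0]],[[0,0,-0.005],[0,0,0]],[[0,0,-0.01],[0,0,0]],[[0,0,-0.02],[0,0,0]]]'
python3 -m pendant '[[[0,0,-0.02],[0,0,0]],[[0,0,-0.03],[0,0,0]],[[0,0,-0.03],[0,0,0]],[[0,0,-0.02],[0,0,0]],[[0,0,-0.01],[0,0,0]]]'
python3 -m pendant '[[[0,0,0],[0,0,0]],[[0,0,0],[0,0,0]],[[0,0,0],[0,0,0]],[[0,0,0],[0,0,0]],[[0,0,0],[0,0,0]]]' 
python3 plan.py 510.7,384.2,150,3.4
```

```text
clock: 35.3
eef_pos: [0.6533, -0.1261, 0.0047]
ee_rot: [0.999, 0.034, 0.0, -0.0]
wrist_force: [0.4, -0.7, 0.1]
width: 0.896
grasp_force: 0.0
clock: 35.8
eef_pos: [0.6542, -0.1264, 0.006]
ee_rot: [0.999, 0.034, 0.001, 0.0]
wrist_force: [0.4, 0.5, 5.4]
width: 0.53
grasp_force: 62.8
clock: 36.3
eef_pos: [0.6506, -0.1253, 0.0374]
ee_rot: [0.999, 0.034, -0.003, -0.001]
wrist_force: [-0.3, 0.2, -3.7]
width: 0.533
grasp_force: 62.0
clock: 36.8
eef_pos: [0.654, -0.1263, 0.1525]
ee_rot: [0.999, 0.034, 0.001, 0.0]
wrist_force: [-0.6, -0.8, -4.5]
width: 0.529
grasp_force: 62.1
clock: 37.3
eef_pos: [0.6527, -0.1259, 0.1485]
ee_rot: [0.999, 0.034, -0.001, -0.0]
wrist_force: [-0.1, -0.8, -3.2]
width: 0.532
grasp_force: 62.1
now [ 0.6527 -0.1259  0.1485] th 3.94 tilt [-0.0018  0.0006] clock 37.3 w 0.532 g 62.1 F [-0.1 -0.8 -3.2] q [-0.31  0.38  1.49  0.    1.27  1.19]
510.7,384.2,150,3.4 turn z 0.009 then shift [np.float64(-0.1115), np.float64(-0.5176), np.float64(-0.0015)]
```

```bash

python3 -m pendant '[[[-0.0026,-0.0113,0],[0,0,0.009]],[[-0.0059,-0.0275,0],[0,0,0]],[[-0.0059,-0.0275,0],[0,0,0]],[[-0.0059,-0.0275,0],[0,0,0]],[[-0.0059,-0.0275,0],[0,0,0]]]' >/dev/null
python3 -m pendant '[[[-0.0059,-0.0275,0],[0,0,0]],[[-0.0059,-0.0275,0],[0,0,0]],[[-0.0059,-0.0275,0],[0,0,0]],[[-0.0059,-0.0275,0],[0,0,0]],[[-0.0059,-0.0275,0],[0,0,0]]]' >/dev/null
python3 -m pendant '[[[-0.0059,-0.0275,0],[0,0,0]],[[-0.0059,-0.0275,0],[0,0,0]],[[-0.0059,-0.0275,0],[0,0,0]],[[-0.0059,-0.0275,0],[0,0,0]],[[-0.0059,-0.0275,0],[0,0,0]]]' >/dev/null
python3 -m pendant '[[[-0.0059,-0.0275,0],[0,0,0]],[[-0.0059,-0.0275,0],[0,0,0]],[[-0.0059,-0.0275,0],[0,0,0]],[[-0.0059,-0.0275,0],[0,0,0]],[[-0.0026,-0.0113,0],[0,0,0]]]' >/dev/null
python3 -m pendant '[[[0,0,0.01],[0,0,0]],[[0,0,0.02],[0,0,0]],[[0,0,0.02],[0,0,0]],[[0,0,0.02],[0,0,0]],[[0,0,0.01],[0,0,0]]]' 
python3 -m pendant '[[[0,0,0],[0,0,0]],[[0,0,0],[0,0,0]],[[0,0,0],[0,0,0]],[[0,0,0],[0,0,0]],[[0,0,0],[0,0,0]]]' >/dev/null
python3 plan.py 509.5,384.2,9,3.4
```

```text
clock: 39.8
eef_pos: [0.5097, 0.3817, 0.0667]
ee_rot: [1.0, 0.029, -0.002, 0.001]
wrist_force: [-0.3, -0.1, -4.7]
width: 0.534
grasp_force: 62.5
now [0.5116 0.3842 0.0708] th 3.43 tilt [0.0015 0.0008] clock 40.3 w 0.528 g 62.5 F [-0.   0.1 -3.4] q [ 0.52  0.41  1.61 -0.    1.12  2.03]
509.5,384.2,9,3.4 turn z 0.001 then shift [np.float64(-0.0021), np.float64(-0.0001), np.float64(0.0618)]
```

```bash

python3 -m pendant '[[[-0.001,0,0.01],[0,0,0]],[[0,0,0.014],[0,0,0]],[[0,0,0.012],[0,0,0]],[[0,0,0.01],[0,0,0]],[[0,0,0.005],[0,0,0]]]' 
python3 -m pendant '[[[0,0,0.003],[0,0,0]],[[0,0,0.002],[0,0,0]],[[0,0,0.002],[0,0,0]],[[0,0,0.001],[0,0,0]],[[0,0,0],[0,0,0]]]' 
python3 -m pendant '[[[0,0,0.0005],[0,0,0]],[[0,0,0.0005],[0,0,0]],[[0,0,0.0005],[0,0,0]],[[0,0,0],[0,0,0]],[[0,0,0],[0,0,0]]]'
```

```text
clock: 40.8
eef_pos: [0.5088, 0.3831, 0.0164]
ee_rot: [1.0, 0.03, -0.001, 0.001]
wrist_force: [0.3, 0.2, -3.4]
width: 0.532
grasp_force: 62.5
clock: 41.3
eef_pos: [0.5102, 0.3839, 0.011]
ee_rot: [1.0, 0.03, 0.0, -0.0]
wrist_force: [0.5, -0.5, -3.9]
width: 0.531
grasp_force: 62.5
clock: 41.8
eef_pos: [0.51, 0.3838, 0.0093]
ee_rot: [1.0, 0.03, -0.0, 0.0]
wrist_force: [-0.0, 0.2, -3.8]
width: 0.533
grasp_force: 62.5
```

```bash

python3 -m pendant '[[[0,0,0.0005],[0,0,0]],[[0,0,0.0005],[0,0,0]],[[0,0,0],[0,0,0]],[[0,0,0],[0,0,0]],[[0,0,0],[0,0,0]]]' 
python3 -m pendant '[[[0,0,0.0005],[0,0,0]],[[0,0,0.0005],[0,0,0]],[[0,0,0],[0,0,0]],[[0,0,0],[0,0,0]],[[0,0,0],[0,0,0]]]'
```

```text
clock: 42.3
eef_pos: [0.5102, 0.384, 0.009]
ee_rot: [1.0, 0.03, 0.0, -0.0]
wrist_force: [-4.1, -2.0, 5.3]
width: 0.534
grasp_force: 63.4
clock: 42.8
eef_pos: [0.5102, 0.384, 0.009]
ee_rot: [1.0, 0.03, 0.0, 0.0]
wrist_force: [-7.6, -4.2, 12.5]
width: 0.532
grasp_force: 64.5
```

```bash

python3 -m pendant '[[[0,0,-0.0005],[0,0,0]],[[0,0,0],[0,0,0]],[[0,0,0],[0,0,0]],[[0,0,0],[0,0,0]],[[0,0,-0.005],[0,0,0]]]' 0.62
python3 -m pendant '[[[0,0,-0.01],[0,0,0]],[[0,0,-0.02],[0,0,0]],[[0,0,-0.03],[0,0,0]],[[0,0,-0.03],[0,0,0]],[[0,0,-0.02],[0,0,0]]]' >/dev/null
python3 -m pendant '[[[0,0,-0.02],[0,0,-0.06]],[[0,0,-0.01],[0,0,-0.055]],[[0,0,0],[0,0,0]],[[0,0,0],[0,0,0]],[[0,0,0],[0,0,0]]]' 0.75 >/dev/null
python3 plan.py 653.5,1.5,155,10
```

```text
clock: 43.3
eef_pos: [0.5094, 0.3834, 0.0119]
ee_rot: [1.0, 0.03, -0.001, 0.0]
wrist_force: [0.1, -0.7, -0.4]
width: 0.618
grasp_force: 0.0
now [0.5094 0.3835 0.1519] th 9.95 tilt [-0.0014 -0.0008] clock 44.3 w 0.752 g 0.0 F [-0.2 -0.9  0.7] q [0.52 0.32 1.57 0.   1.26 1.92]
653.5,1.5,155,10 turn z -0.001 then shift [np.float64(0.0755), np.float64(0.4012), np.float64(-0.0031)]
```

```bash

python3 -m pendant '[[[0.005,0.0108,0],[0,0,0]],[[0.005,0.0292,0],[0,0,0]],[[0.005,0.0292,0],[0,0,0]],[[0.005,0.0292,0],[0,0,0]],[[0.005,0.0292,0],[0,0,0]]]' >/dev/null
python3 -m pendant '[[[0.005,0.0292,0],[0,0,0]],[[0.005,0.0292,0],[0,0,0]],[[0.005,0.0292,0],[0,0,0]],[[0.005,0.0292,0],[0,0,0]],[[0.005,0.0292,0],[0,0,0]]]' >/dev/null
python3 -m pendant '[[[0.005,0.0292,0],[0,0,0]],[[0.005,0.0292,0],[0,0,0]],[[0.005,0.0292,0],[0,0,0]],[[0.005,0.0292,0],[0,0,0]],[[0.005,0.0108,0],[0,0,0]]]' >/dev/null
python3 -m pendant '[[[0,0,0],[0,0,0]],[[0,0,0],[0,0,0]],[[0,0,0],[0,0,0]],[[0,0,0],[0,0,0]],[[0,0,0],[0,0,0]]]' >/dev/null
python3 - <<'E'
from seg import *
grab('wrist')
comps('wrist',.008,(.52,.75,-.08,.08))
E
python3 plan.py 653.5,1.5,4,10; ls pics
```

```text
wrist px [287 190] rect c 647.5 -1.7 wh 170.1 34.2 a 9.9 mean [657.9  -0.7  28.3] ztop 31.8
now [0.6535 0.0027 0.1529] th 10.08 tilt [0.0001 0.0001] clock 46.35 w 0.753 g 0.0 F [-0.5 -0.2  0. ] q [-0.12  0.35  1.52  0.    1.27  1.28]
653.5,1.5,4,10 turn z 0.001 then shift [np.float64(-0.0002), np.float64(0.0011), np.float64(0.1489)]
crop1.png
scene_0.05.png
top_0.10.png
wrist_12.20.png
wrist_2.65.png
wrist_22.75.png
wrist_34.30.png
wrist_46.35.png
```

```bash

python3 -m pendant '[[[0,0.001,0.015],[0,0,0]],[[0,0,0.025],[0,0,0]],[[0,0,0.025],[0,0,0]],[[0,0,0.025],[0,0,0]],[[0,0,0.02],[0,0,0]]]' >/dev/null
python3 -m pendant '[[[0,0,0.015],[0,0,0]],[[0,0,0.01],[0,0,0]],[[0,0,0.01],[0,0,0]],[[0,0,0.004],[0,0,0]],[[0,0,0],[0,0,0]]]' 
python3 -m pendant '[[[0,0,0],[0,0,0]],[[0,0,0],[0,0,0]],[[0,0,0],[0,0,0]],[[0,0,0],[0,0,0]],[[0,0,0],[0,0,0]]]' 0
python3 -m pendant '[[[0,0,0],[0,0,0]],[[0,0,0],[0,0,0]],[[0,0,-0.005],[0,0,0]],[[0,0,-0.01],[0,0,0]],[[0,0,-0.02],[0,0,0]]]'
python3 -m pendant '[[[0,0,-0.02],[0,0,0]],[[0,0,-0.03],[0,0,0]],[[0,0,-0.03],[0,0,0]],[[0,0,-0.02],[0,0,0]],[[0,0,-0.01],[0,0,0]]]'
python3 -m pendant '[[[0,0,0],[0,0,0.06]],[[0,0,0],[0,0,0.055]],[[0,0,0],[0,0,0]],[[0,0,0],[0,0,0]],[[0,0,0],[0,0,0]]]' 
python3 plan.py 521.7,282.9,150,3.4
```

```text
clock: 47.35
eef_pos: [0.6538, 0.0008, 0.0036]
ee_rot: [0.996, 0.087, -0.0, -0.0]
wrist_force: [0.6, -0.1, -0.1]
width: 0.747
grasp_force: 0.0
clock: 47.85
eef_pos: [0.6549, 0.0007, 0.0051]
ee_rot: [0.996, 0.087, 0.001, 0.0]
wrist_force: [-0.2, -0.1, 5.6]
width: 0.332
grasp_force: 59.7
clock: 48.35
eef_pos: [0.6516, 0.0011, 0.037]
ee_rot: [0.996, 0.087, -0.002, -0.001]
wrist_force: [1.0, -0.2, -2.9]
width: 0.327
grasp_force: 59.3
clock: 48.85
eef_pos: [0.6549, 0.0007, 0.1518]
ee_rot: [0.996, 0.087, 0.002, 0.0]
wrist_force: [0.7, -0.8, -2.7]
width: 0.331
grasp_force: 59.3
clock: 49.35
eef_pos: [0.6535, 0.0009, 0.1482]
ee_rot: [1.0, 0.03, -0.001, -0.0]
wrist_force: [0.7, -0.3, -2.5]
width: 0.325
grasp_force: 59.3
now [0.6535 0.0009 0.1482] th 3.49 tilt [-0.0011  0.0001] clock 49.35 w 0.325 g 59.3 F [ 0.7 -0.3 -2.5] q [-0.12  0.35  1.52  0.    1.27  1.39]
521.7,282.9,150,3.4 turn z 0.002 then shift [np.float64(-0.1148), np.float64(-0.2894), np.float64(-0.0018)]
```

```bash

python3 -m pendant '[[[-0.0041,-0.0095,0],[0,0,0]],[[-0.0082,-0.0208,0],[0,0,0]],[[-0.0082,-0.0208,0],[0,0,0]],[[-0.0082,-0.0208,0],[0,0,0]],[[-0.0082,-0.0208,0],[0,0,0]]]' >/dev/null
python3 -m pendant '[[[-0.0082,-0.0208,0],[0,0,0]],[[-0.0082,-0.0208,0],[0,0,0]],[[-0.0082,-0.0208,0],[0,0,0]],[[-0.0082,-0.0208,0],[0,0,0]],[[-0.0082,-0.0208,0],[0,0,0]]]' >/dev/null
python3 -m pendant '[[[-0.0082,-0.0208,0],[0,0,0]],[[-0.0082,-0.0208,0],[0,0,0]],[[-0.0082,-0.0208,0],[0,0,0]],[[-0.0082,-0.0208,0],[0,0,0]],[[-0.0041,-0.0095,0],[0,0,0]]]' >/dev/null
python3 -m pendant '[[[0,0,0.01],[0,0,0]],[[0,0,0.02],[0,0,0]],[[0,0,0.03],[0,0,0]],[[0,0,0.02],[0,0,0]],[[0,0,0.01],[0,0,0]]]' 
python3 -m pendant '[[[0,0,0.01],[0,0,0]],[[0,0,0.01],[0,0,0]],[[0,0,0.01],[0,0,0]],[[0,0,0.007],[0,0,0]],[[0,0,0.004],[0,0,0]]]' 
python3 -m pendant '[[[0,0,0.003],[0,0,0]],[[0,0,0.001],[0,0,0]],[[0,0,0.001],[0,0,0]],[[0,0,0],[0,0,0]],[[0,0,0],[0,0,0]]]' 
python3 plan.py 521.7,282.9,7.8,3.4
```

```text
clock: 51.35
eef_pos: [0.5204, 0.2811, 0.0556]
ee_rot: [1.0, 0.03, -0.002, 0.001]
wrist_force: [0.9, -0.1, -2.4]
width: 0.334
grasp_force: 59.4
clock: 51.85
eef_pos: [0.5218, 0.2828, 0.0172]
ee_rot: [1.0, 0.03, -0.0, 0.0]
wrist_force: [-0.3, 0.6, -2.0]
width: 0.328
grasp_force: 59.4
clock: 52.35
eef_pos: [0.5222, 0.2829, 0.0131]
ee_rot: [1.0, 0.03, 0.0, -0.0]
wrist_force: [-0.4, -0.3, -2.4]
width: 0.327
grasp_force: 59.4
now [0.5222 0.2829 0.0131] th 3.43 tilt [0.0005 0.0002] clock 52.35 w 0.327 g 59.4 F [-0.4 -0.3 -2.4] q [0.36 0.4  1.75 0.   0.99 1.87]
521.7,282.9,7.8,3.4 turn z 0.0 then shift [np.float64(-0.0005), np.float64(0.0), np.float64(0.0053)]
```

```bash

python3 -m pendant '[[[0,0,0.002],[0,0,0]],[[0,0,0.001],[0,0,0]],[[0,0,0.001],[0,0,0]],[[0,0,0.0005],[0,0,0]],[[0,0,0],[0,0,0]]]' 
python3 -m pendant '[[[0,0,0.0005],[0,0,0]],[[0,0,0.0005],[0,0,0]],[[0,0,0],[0,0,0]],[[0,0,0],[0,0,0]],[[0,0,0],[0,0,0]]]'
```

```text
clock: 52.85
eef_pos: [0.5219, 0.2828, 0.0083]
ee_rot: [1.0, 0.03, -0.0, -0.0]
wrist_force: [-0.2, 0.4, -2.0]
width: 0.327
grasp_force: 59.5
clock: 53.35
eef_pos: [0.522, 0.2829, 0.0081]
ee_rot: [1.0, 0.03, 0.0, 0.0]
wrist_force: [-3.5, -1.2, 5.8]
width: 0.331
grasp_force: 60.1
```

Contact made; release, lift clear and check the result.

```bash

python3 -m pendant '[[[0,0,0],[0,0,0]],[[0,0,0],[0,0,0]],[[0,0,0],[0,0,0]],[[0,0,-0.005],[0,0,0]],[[0,0,-0.01],[0,0,0]]]' 0.5
python3 -m pendant '[[[0,0,-0.02],[0,0,0]],[[0,0,-0.03],[0,0,0]],[[0,0,-0.03],[0,0,0]],[[0,0,-0.03],[0,0,0]],[[0,0,-0.03],[0,0,0]]]' >/dev/null
python3 -m pendant '[[[0,0.05,-0.02],[0,0,0]],[[0,0.05,-0.02],[0,0,0]],[[0,0.05,-0.02],[0,0,0]],[[0,0.05,0],[0,0,0]],[[0,0.03,0],[0,0,0]]]' >/dev/null
python3 -m pendant '[[[0,0,0],[0,0,0]],[[0,0,0],[0,0,0]],[[0,0,0],[0,0,0]],[[0,0,0],[0,0,0]],[[0,0,0],[0,0,0]]]'
python3 - <<'E'
from h import *
from scipy.spatial.transform import Rotation
a=grab('top');b=grab('scene')
f=a['frame']
cv2.imwrite('pics/fin.png',cv2.resize(np.hstack([f[150:275,80:205],f[150:275,370:495]]),(800,400),interpolation=cv2.INTER_CUBIC)[:,:,::-1])
for d in(a,b):
    P=cloud(d)*1000
    for nm,c,yaw in(('two',(511.9,333.5),3.4),('three',(486.5,-324.3),13.3)):
        t=np.radians(yaw);r=P[...,:2]-c; X=r[...,0]*np.cos(t)+r[...,1]*np.sin(t);Y=-r[...,0]*np.sin(t)+r[...,1]*np.cos(t);Z=P[...,2]
        m=((abs(X)<95)&(abs(Y)<95)&(Z>(20 if nm=='two' else 9))).astype(np.uint8); m[(abs(Y)<6)]=0
        if nm=='three': m[(abs(X)<6)&(Y>0)]=0
        k,l,s,_=cv2.connectedComponentsWithStats(m)
        for i in range(1,k):
            if s[i,4]>80: q=l==i; print(nm,cv2.minAreaRect(np.stack([X[q],Y[q]],1).astype(np.float32)),'z98',np.percentile(Z[q],98).round(1))
E
```

```text
clock: 53.85
eef_pos: [0.5212, 0.2825, 0.0219]
ee_rot: [1.0, 0.03, -0.001, 0.0]
wrist_force: [-0.4, -0.2, -0.2]
width: 0.498
grasp_force: 0.0
clock: 55.35
eef_pos: [0.5349, 0.0651, 0.2179]
ee_rot: [1.0, 0.031, -0.0, -0.0]
wrist_force: [0.5, -0.7, -0.2]
width: 0.506
grasp_force: 0.0
two ((-1.1829147338867188, -50.40093231201172), (36.03763198852539, 169.72802734375), 88.57583618164062) z98 36.3
two ((4.864654541015625, 49.09549331665039), (50.41029357910156, 136.08457946777344), 85.90556335449219) z98 52.8
three ((52.715476989746094, 53.77726364135742), (50.89388656616211, 41.50617599487305), 23.357107162475586) z98 51.6
three ((-2.7816848754882812, -54.63349151611328), (46.32963180541992, 109.71836853027344), 88.84058380126953) z98 36.9
three ((-51.91835403442383, 50.717735290527344), (55.506935119628906, 54.201011657714844), 89.79492950439453) z98 40.6
two ((1.6667327880859375, -48.39273452758789), (34.8098258972168, 173.0406951904297), 89.94786834716797) z98 34.5
two ((7.920845031738281, 52.14196014404297), (48.929786682128906, 139.9236602783203), 86.5776596069336) z98 51.2
three ((1.7023200988769531, -62.332008361816406), (113.06586456298828, 63.84763717651367), 1.7402485609054565) z98 33.8
three ((-48.128082275390625, 52.46717071533203), (54.20198440551758, 54.94247817993164), 1.8866331577301025) z98 37.1
three ((58.35028076171875, 52.97540283203125), (41.1583366394043, 52.400901794433594), 84.07703399658203) z98 49.4
```

View pics/fin.png

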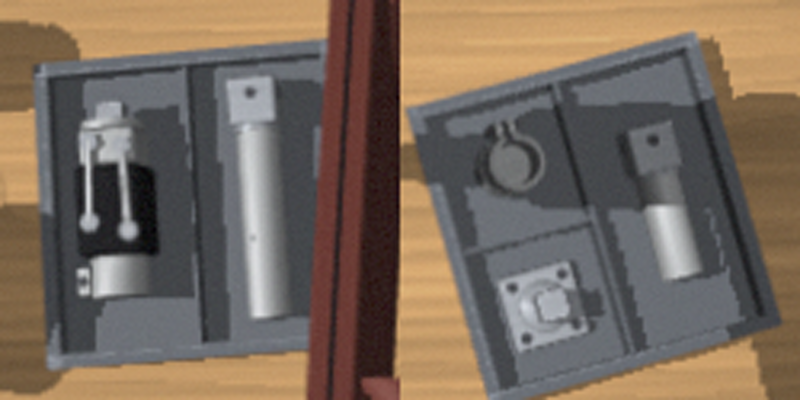

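All five parts lie centred and flat in their compartments: knee (115,190), long tube (255,200), clamp (512,165), plate (545,305), short tube (665,205). The hand is clear of everything, so I am handing in.

```bash
python3 -c "
from rig import manip; print(manip.sign_off())"
```

```text
the job is handed in; nothing more can be done
None
```

I placed both kits in their trays, one part flat in each compartment, left the anchor on the bench, and handed the job in at about 55 s; sign-off returned no verdict.

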